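# Move the charged battery from the charger to the animal scale's indicator

### The job

Press the battery pack into its charger until the push-latch lets go and it springs out, then draw it out, set it down flat on the counter and let go of it. Take it up again (the fin on its top is meant for this) and lay it flat, fully down in the open battery bay of the scale's indicator box, either way round, and let go. Leave the other things on the counter where they are.

Things in the scene. Friction and masses are not known exactly. Their poses are not given: they have to be found in the camera images.
- pack: Black battery pack, a brick 120 mm long (x), 50 wide (y), 32 high (z), about 0.25 kg. Origin: centre of its underside. Its -x end is the front, which looks out of the charger. Each flank has a 5 mm deep upright groove from x = -8 to +14 mm. At the start it lies latched in the charger, front 16 mm proud of the charger's face, underside 10 mm above the counter.
- pack_front (a point): Middle of the pack's front end face. Pulling does not free the latched pack: push this face in (charger +x) by 7 mm or more, against 6 to 13 N; hard stop at 9.5 mm (push up to about 16 N). When the push is taken away the pack springs out by itself in 1 s, to about 60 mm proud, and can then be gripped across its 50 mm width and drawn straight out.
- pack_fin (a point): Middle of the top edge of the grip fin on the pack, 56 mm above the underside. The fin is a plain upright rib along the pack's x, 50 mm long (pack x = -8 to +42 mm), 14 mm thick (y, centred), 24 mm high. It is hidden in the charger until the pack is drawn out. This point is at pack x = +17 mm.
- charger: Fixed grey charger, 140 deep (x) x 105 wide (y) x 80 mm high, with one open-fronted slot. Origin: on the counter, under the middle of the slot's mouth, in the front face. x points into the slot; the charger spans x = 0 to 140 mm; the pack (its x along this x) comes out along -x. Slot: 53 mm wide, floor 10 mm and roof 70 mm above the counter. Pack is clear once drawn 105 mm from latched.
- ejector (a joint): Spring plate behind the pack in the charger, m: 0 latched, down to -0.0095 while pressed in, about 0.044 when it has sprung fully out (it then stays out; the latch does not catch again).
- scale_box: Fixed white indicator box of the animal scale, lying on the counter, 275 (x) x 120 mm (y). Origin: at counter level under the centre of its open-topped battery bay: inside 132 mm long (x) x 62 wide (y), floor 12 mm and rim 40 mm above the counter. The box spans x = -85 to +190 mm; from +66 mm on is the display part, at most 66 mm high. A seated pack stands 4 mm above the rim.
- bowl: Bystander, loose: steel pet bowl, 120 mm across, 48 mm high. Origin: centre of its underside.
- pill_jar: Bystander, loose: amber jar with cap, 56 mm across, 85 mm high. Origin: centre of its underside.
- stapler: Bystander, loose: desk stapler, 130 x 36 x 45 mm, along its x axis. Origin: centre of its underside.
- spray: Bystander, loose: spray bottle, 68 mm across, about 213 mm high. Origin: centre of its underside.
- mug: Bystander, loose: white mug, 80 mm across, 95 mm high. Origin: centre of its underside.
- scanner: Bystander, loose: hand-held chip scanner lying flat, 193 mm long along its x axis, 96 mm across its round head, 30 mm high. Origin: centre of its underside.
Things that resemble listed ones, but are neither listed nor needed, are in the scene too. Leave any blue or yellow look-alike of the pack alone.

How it is judged:
By the outcome, as a careful person would: the job done as asked, in the order asked, and still so for the second after the job is handed in, with the robot touching nothing.
It also fails if it takes over 69 s, if anything falls off the work surface, if the arm or the gripper's body presses on something with over 40 N, if the wrist force passes 120 N, or if a joint passes its speed limit or range.

### The arm

A 6-joint arm with a two-finger parallel gripper is mounted at the origin on the work surface. World frame = base frame: x ahead of the robot, y to its left, z up, the work surface at z = 0. Lengths are in m, angles in degrees, forces in N, time in s.
With the tool pointing down it reaches from about 0.275 to 0.825 m from the base axis. Payload 5.2 kg.
Tool frame: the origin (TCP) lies at the very end of the fingers, on their centre line; the grasp point (between the pads) lies manip.pinch_z behind it (manip.pinch_z is the distance from the TCP to the grasp point, in m); z points along the fingers, y is the line along which they close (so a half turn about z gives the same grasp; the last joint's range is limited). The gripper opens to 93 mm and grips with 3 to 60 N. Pads are 15 mm wide; open, the fingers measure 128 mm over their backs; the gripper's body (75 mm by 188 mm) begins 65 mm behind the grasp point.
Start: joints at [-87.307, 14.817, 87.949, -0, 77.235, -11.62], TCP at [0.136, -0.533, 0.18] pointing down, gripper open.
Joint ranges: [-179.93, 179.93], [-52.35, 119.4], [10.71, 147.94], [-69.91, 249.91], [12.55, 155.21], [-178.61, 178.61]. Speed limits (degrees/s): [147.25, 147.25, 180, 180, 180, 180].

### API

Orientations are given as a 3x3 rotation matrix whose columns are the frame's x, y, z axes.
In Python, from station import manip, inverse_kinematics, cams, ticket, telemetry gives the robot as it stands. Calls block until the motion is done:
- manip.move_to(position, orientation): joint-space move of the TCP to a pose.
- manip.movel(position, max_speed=0.15, orientation=None, stop_force=None): straight line of the TCP; orientation=None keeps the orientation; max_speed is the mean speed in m/s. With stop_force (N) it stops when the force on the tool has changed by that much, and returns True; else False.
- manip.move_joints(angles): joint-space move.
- manip.grip(opening, effort=None): opening from 0.0 (shut) to 1.0 (fully open); effort is the grip in N (None keeps the last); returns when the fingers have stopped.
- manip.pause(seconds).
- inverse_kinematics(position, orientation): joint angles nearest the present ones, or None.
- cams.snapshot(name): name is "side" or "top"; returns (picture, depth): 480x640x3 uint8, red, green, blue; 480x640 float32, m along the optical axis (not along the pixel's ray), 0 where there is no reading.
- cams.camera_model(name): a dict with "fx", "fy", "cx", "cy" (pixels), "eye" and "attitude" of the camera in the world. Camera axes: x right, y up, looking along -z (the intrinsics and any distortion apply to the point x, -y, -z); pixel columns grow to the right and rows downward; lengths in m; the calibration is good to about 2 mm. A picture is of the moment at which its call begins. camera_model takes no time and is no camera call.
A pose or a line that the arm cannot do raises manip.Unreachable and nothing moves.
- ticket.hand_in(): hands the job in; it is judged then, once.
Readings, each from a call of its own:
- telemetry.current_time_s(): time.
- telemetry.current_joints(): joint angles.
- telemetry.current_joint_velocities(): joint speeds.
- telemetry.current_tau(): joint torques, N m.
- telemetry.current_tcp_pos(): TCP position.
- telemetry.current_orientation(): TCP orientation.
- telemetry.current_wrist_force(): force on the tool from outside, world axes, zero at the start.
- telemetry.current_moment(): the same for the moment, N m.
- telemetry.current_finger_gap(): opening from 0.0 (shut) to 1.0 (fully open).
- telemetry.current_grasp_force(): force on a finger pad.
Only numpy, scipy, OpenCV 4.12 (cv2) and the standard library are available. Lean on these libraries where they do the work, as an engineer would, in place of code of your own. Each camera call takes 0.05 s, during which the arm holds its last target. There are 200 camera calls.

## Working session

There is one attempt and no reset: what is moved stays moved. The work goes in short steps, each a Python script; the robot and the scene stay as the last script left them, time stands still between calls to the robot, and variables do not carry over. Pictures are saved under pics/ and viewed, at most 10 in all, crops included, and the job is handed in when it is done.

```bash
ls; mkdir -p pics
cat > h.py <<'E'
import numpy as np, cv2
from station import manip, inverse_kinematics, cams, ticket, telemetry
def world(name,depth,u,v,d=None):
    m=cams.camera_model(name); d=depth[int(v),int(u)] if d is None else d
    p=np.array([(u-m['cx'])/m['fx']*d,-(v-m['cy'])/m['fy']*d,-d])
    return np.array(m['attitude'])@p+np.array(m['eye'])
def cloud(name,depth):
    m=cams.camera_model(name); v,u=np.mgrid[:480,:640]
    p=np.stack([(u-m['cx'])/m['fx']*depth,-(v-m['cy'])/m['fy']*depth,-depth],-1)
    return p@np.array(m['attitude']).T+np.array(m['eye'])
def snap(name,fn):
    a,d=cams.snapshot(name); cv2.imwrite(f'pics/{fn}.png',a[:,:,::-1]); np.savez(f'pics/{fn}.npz',d=d,a=a); return a,d
E
python3 - <<'E'
from h import *
for n in('top','side'):
    snap(n,n+'0'); print(cams.camera_model(n))
print(manip.pinch_z,telemetry.current_time_s())
E
```

```text
pics
{'fx': 539.31382847705, 'fy': 539.31382847705, 'cx': 315.8743947812697, 'cy': 230.43484575189666, 'eye': array([0.29399816, 0.0055755 , 1.30468789]), 'attitude': array([[ 0.01368134,  0.98048615, -0.19611152],
       [-0.99983842,  0.01570185,  0.00875176],
       [ 0.0116603 ,  0.1959601 ,  0.98054254]])}
{'fx': 531.4128012631177, 'fy': 531.4128012631177, 'cx': 321.1878632014212, 'cy': 237.8557904505933, 'eye': array([-0.08067043, -1.16728071,  0.92119959]), 'attitude': array([[ 0.88265998,  0.26003382, -0.39152749],
       [-0.46994548,  0.47423832, -0.74447919],
       [-0.00791243,  0.84111856,  0.5407929 ]])}
0.0188 0.1
```

View pics/top0.png

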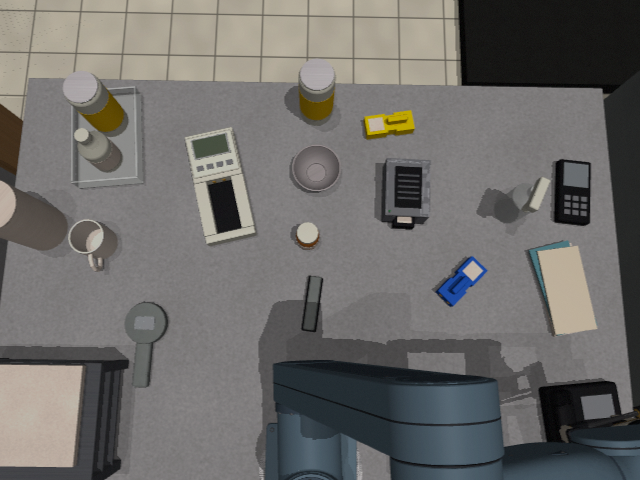

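View pics/side0.png

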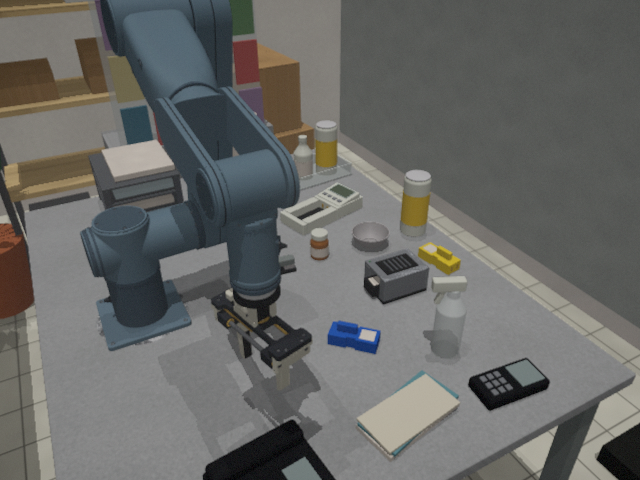

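The top picture shows the charger at (406,190), mouth toward the robot, with the black pack front at (403,222). The scale box is at (220,185), its bay at (225,205). Pack candidates are the black one in the charger (403,222), the blue one (462,281) and the yellow one (389,124); the description picks the black one. I'll check it in a crop and measure.

Run:
```python
from h import *
f=np.load('pics/top0.npz');a,d=f['a'],f['d'];P=cloud('top',d)
def rect(n,u0,u1,v0,v1,z0,z1):
    s=P[v0:v1,u0:u1].reshape(-1,3);s=s[(s[:,2]>z0)&(s[:,2]<z1)]
    r=cv2.minAreaRect(s[:,:2].astype(np.float32)); print(n,len(s),np.round(r[0],4),np.round(r[1],4),round(r[2],2),np.median(s[:,2]).round(4)); print(cv2.boxPoints(r).round(4).tolist())
rect('charger',375,440,145,225,.072,.09)
rect('packtop',385,425,205,235,.03,.055)
rect('boxall',180,262,120,248,.03,.08)
rect('boxrim',180,262,120,248,.03,.05)
rect('bayfloor',200,245,170,235,.004,.02)
b=cv2.resize(a[120:250,370:440],None,fx=4.5,fy=4.5,interpolation=2);c=cv2.resize(a[120:250,180:262],None,fx=4.5,fy=4.5,interpolation=2)
cv2.imwrite('pics/c1.png',np.hstack([b,c])[:,:,::-1])
for n,u,v in(('jar',307,229),('bowl',316,170),('stapler',313,302),('spray',540,190)):print(n,P[v,u].round(3))
```

```text
charger 2563 [ 0.6477 -0.2195] [0.1058 0.1422] 88.38 0.0792
[[0.5751000046730042, -0.2703999876976013], [0.7172999978065491, -0.274399995803833], [0.720300018787384, -0.16869999468326569], [0.5781000256538391, -0.16459999978542328]]
packtop 274 [ 0.5729 -0.2184] [0.0977 0.0259] 87.04 0.0424
[[0.5573999881744385, -0.26649999618530273], [0.583299994468689, -0.2678999900817871], [0.5882999897003174, -0.17030000686645508], [0.5623999834060669, -0.16899999976158142]]
boxall 4144 [0.6587 0.2326] [0.2766 0.1214] 14.3 0.0448
[[0.5097000002861023, 0.2572000026702881], [0.5396000146865845, 0.1395999938249588], [0.807699978351593, 0.20800000429153442], [0.7777000069618225, 0.3255999982357025]]
boxrim 2574 [0.6587 0.2326] [0.2766 0.1214] 14.3 0.041
[[0.5097000002861023, 0.2572000026702881], [0.5396000146865845, 0.1395999938249588], [0.807699978351593, 0.20800000429153442], [0.7777000069618225, 0.3255999982357025]]
bayfloor 1258 [0.6226 0.2269] [0.1025 0.1623] 89.14 0.0122
[[0.5407000184059143, 0.1768999993801117], [0.703000009059906, 0.17440000176429749], [0.7045999765396118, 0.2768999934196472], [0.5422000288963318, 0.2793999910354614]]
jar [0.542 0.015 0.08 ]
bowl [ 0.71  -0.004  0.003]
stapler [ 0.376 -0.001  0.05 ]
spray [ 0.607 -0.476  0.212]
```

View pics/c1.png

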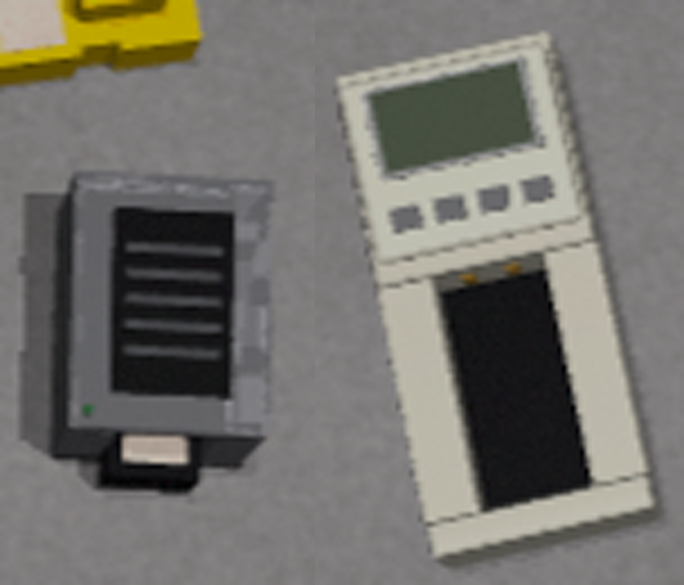

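The crop confirms the black pack, with its pale label, in the grey charger. The bay in the box is empty and its display lies at the far end. Next: refine the slot's centreline from the pack front, check the bay and the blue look-alike's clearance, then press.

```bash
cat >> h.py <<'E'
CY=np.radians(-1.61); CO=np.array([.5766,-.2175]); BY=np.radians(14.3); BO=np.array([.6078,.2196])
def loc(p,o,y): c,s=np.cos(y),np.sin(y); return (np.asarray(p)[...,:2]-o)@np.array([[c,-s],[s,c]])
def glob(x,y,z,o,w): c,s=np.cos(w),np.sin(w); return np.array([o[0]+c*x-s*y,o[1]+s*x+c*y,z])
def down(w,flip=1): c,s=flip*np.cos(w),flip*np.sin(w); return np.array([[c,s,0],[s,-c,0],[0,0,-1.]])
E
python3 - <<'E'
from h import *
f=np.load('pics/top0.npz');d=f['d'];P=cloud('top',d).reshape(-1,3)
g=np.load('pics/side0.npz')['d'];S=cloud('side',g).reshape(-1,3)
for n,Q in(('top',P),('side',S)):
    L=loc(Q,CO,CY); m=(Q[:,2]>.03)&(Q[:,2]<.06)&(L[:,0]>-.03)&(L[:,0]<-.004)&(abs(L[:,1])<.05)
    if m.sum():print(n,'pack',m.sum(),np.percentile(L[m],[3,97],axis=0).round(4).tolist(),np.median(Q[m,2]).round(4))
    L=loc(Q,BO,BY); m=(Q[:,2]>.006)&(Q[:,2]<.018)&(abs(L[:,0])<.075)&(abs(L[:,1])<.045)
    if m.sum():print(n,'bay',m.sum(),np.percentile(L[m],[2,98],axis=0).round(4).tolist())
    m=(Q[:,2]>.02)&(Q[:,2]<.1)&(Q[:,0]>.4)&(Q[:,0]<.52)&(Q[:,1]>-.45)&(Q[:,1]<-.2)
    if m.sum():print(n,'blue',Q[m].min(0).round(3),Q[m].max(0).round(3))
print(np.round(telemetry.current_orientation(),2).tolist())
for fl in(1,-1):
    for p,w in((glob(-.06,0,.2,CO,CY),CY),(glob(-.12,0,.02,CO,CY),CY),(glob(.017,0,.05,BO,BY),BY)):
        print(fl,inverse_kinematics(p,down(w,fl)))
E
```

```text
top pack 123 [[-0.0161, -0.0214], [-0.0044, 0.0265]] 0.0422
top bay 1217 [[-0.0577, -0.0278], [0.0655, 0.03]]
top blue [ 0.4   -0.412  0.02 ] [ 0.493 -0.295  0.064]
side pack 90 [[-0.0156, -0.0244], [-0.005, 0.0263]] 0.0407
side bay 151 [[-0.0344, 0.004], [0.0697, 0.0369]]
side blue [ 0.4   -0.417  0.02 ] [ 0.495 -0.293  0.06 ]
[[0.97, 0.25, -0.0], [0.25, -0.97, 0.0], [0.0, -0.0, -1.0]]
1 [-3.40862005e+01  1.51357886e+01  8.47328969e+01 -2.54444375e-14
  8.01313145e+01  5.75237995e+01]
1 [-3.78130749e+01  1.99725750e+01  1.05964747e+02 -2.54444375e-14
  5.40626777e+01  5.37969251e+01]
1 [ 1.01047364e+01  3.20772640e+01  8.05241256e+01 -2.54444375e-14
  6.73986105e+01  8.58047364e+01]
-1 [-3.40862005e+01  1.51357886e+01  8.47328969e+01 -2.54444375e-14
  8.01313145e+01 -1.22476200e+02]
-1 [-3.78130749e+01  1.99725750e+01  1.05964747e+02 -2.54444375e-14
  5.40626777e+01 -1.26203075e+02]
-1 [ 1.01047364e+01  3.20772640e+01  8.05241256e+01 -2.54444375e-14
  6.73986105e+01 -9.41952636e+01]
```

Run:
```python
from h import *
T=telemetry.current_time_s
R=down(CY); g=lambda x,z:glob(x,.001,z,CO,CY)
manip.grip(0.0,20)
manip.move_to(g(-.06,.16),R); manip.movel(g(-.06,.016),.15)
print(T(),telemetry.current_finger_gap())
s=manip.movel(g(.002,.016),.03,stop_force=15)
p=telemetry.current_tcp_pos(); print(s,loc(p,CO,CY),telemetry.current_wrist_force(),T())
manip.movel(g(-.12,.016),.2); manip.movel(g(-.12,.14),.2)
print(T()); a,d=snap('top','t1'); snap('side','s1')
for n in('top','side'):
    Q=cloud(n,np.load('pics/'+n[0]+'1.npz')['d']).reshape(-1,3)
    L=loc(Q,CO,CY); m=(Q[:,2]>.03)&(Q[:,2]<.055)&(L[:,0]>-.1)&(L[:,0]<-.004)&(abs(L[:,1])<.05)
    if m.sum():print(n,'pack',m.sum(),np.percentile(L[m],[3,97],axis=0).round(4).tolist(),np.median(Q[m,2]).round(4))
```

```text
4.4667 0.004381411867028168
True [-0.00827117  0.00134574] [ 0.06610418 -0.64472093 -0.17545705] 6.0917
7.5667
top pack 97 [[-0.0158, -0.0146], [-0.0046, 0.027]] 0.0426
side pack 90 [[-0.016, -0.0239], [-0.0047, 0.0266]] 0.0408
```

Run:
```python
from h import *
a=np.load('pics/t1.npz')['a'];b=np.load('pics/s1.npz')['a']
cv2.imwrite('pics/c2.png',np.hstack([cv2.resize(a[140:280,350:450],(400,560),interpolation=2),cv2.resize(b[200:340,320:420],(400,560),interpolation=2)])[:,:,::-1])
print(loc(telemetry.current_tcp_pos(),CO,CY),telemetry.current_wrist_force())
```

```text
[-0.12078606  0.00173009] [-0.06568216 -0.71669239 -0.89747968]
```

View pics/c2.png

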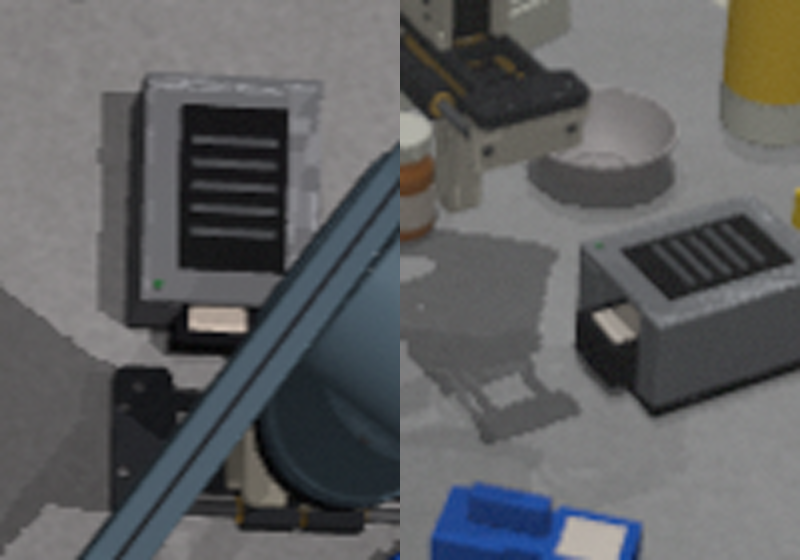

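The pack is still latched: front at (210,330) in the crop, 16 mm proud. I'll press again in small steps and read the force.

Run:
```python
from h import *
T=telemetry.current_time_s
g=lambda x,z:glob(x,.001,z,CO,CY)
manip.movel(g(-.12,.016),.25)
manip.movel(g(-.035,.016),.2)
F0=np.array(telemetry.current_wrist_force())
for x in np.arange(-.03,.012,.003):
    manip.movel(g(x,.016),.05)
    p=telemetry.current_tcp_pos();F=np.array(telemetry.current_wrist_force())-F0
    print(round(T(),2),round(x,4),loc(p,CO,CY)[0].round(4),round(p[2],4),F.round(1))
    if abs(F[0])>14.5: break
```

```text
9.14 -0.03 -0.0305 0.0163 [ 1.1  0.  -0. ]
9.39 -0.027 -0.027 0.016 [ 0.6 -0.1  1.5]
9.64 -0.024 -0.0238 0.016 [ 0.5 -0.7 -0.2]
9.89 -0.021 -0.0208 0.016 [ 0.7 -0.5  0.8]
10.14 -0.018 -0.0178 0.016 [ 0.6 -0.3  0.7]
10.39 -0.015 -0.0148 0.016 [ 0.2 -0.   0.3]
10.64 -0.012 -0.0118 0.016 [ 0.5  0.1 -0. ]
10.89 -0.009 -0.0088 0.016 [ 0.6 -0.6  0. ]
11.14 -0.006 -0.0082 0.0159 [-6.  -0.2  5.3]
11.39 -0.003 -0.0085 0.0159 [-15.4  -1.6  11.1]
```

Run:
```python
from h import *
a,_=snap('top','t2');b,d=snap('side','s2')
cv2.imwrite('pics/c3.png',np.hstack([cv2.resize(a[140:280,350:450],(400,560),interpolation=2),cv2.resize(b[200:340,310:410],(400,560),interpolation=2)])[:,:,::-1])
print(telemetry.current_tcp_pos(),telemetry.current_wrist_force(),telemetry.current_time_s())
```

```text
[ 0.56818085 -0.21604772  0.01589783] [-16.13881156  -0.89527574  10.52792454] 11.4917
```

View pics/c3.png

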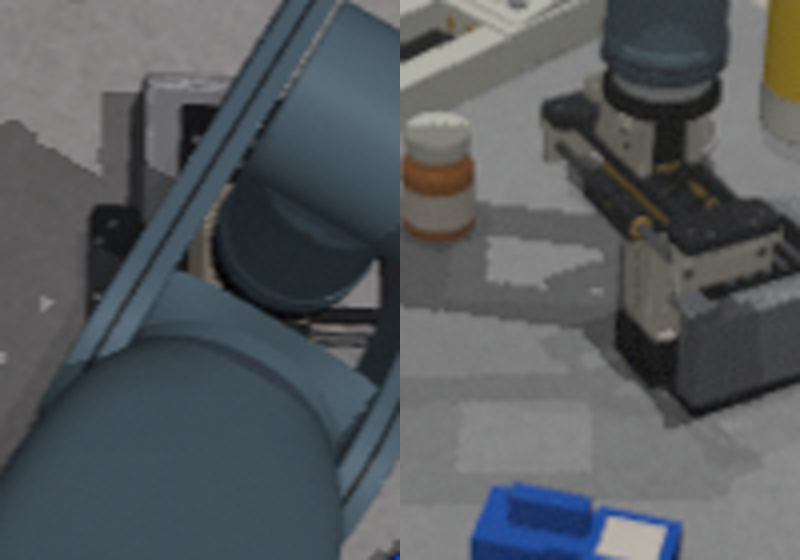

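The finger seems to stand above the pack and touch the charger's face. I'll measure the fingertip height from depth.

Run:
```python
from h import *
f=np.load('pics/s2.npz');a,d=f['a'],f['d'];P=cloud('side',d)
# finger column u ~ 310+ (630-400)/4..., v=200+row/4
for u in(366,369,372,375):
    print(u);[print('  ',v,a[v,u],np.append(loc(P[v,u],CO,CY),P[v,u,2]).round(3)) for v in range(262,298,4)]
print(telemetry.current_finger_gap(), manip.pinch_z)
g=lambda x,z:glob(x,.001,z,CO,CY)
manip.movel(g(-.07,.016),.1)
b,d=snap('side','s3');P=cloud('side',d);L=loc(P,CO,CY)
m=(abs(L[...,0]+.07)<.012)&(abs(L[...,1])<.03)&(P[...,2]>.008)&(P[...,2]<.2)
print(m.sum(),np.percentile(P[m][:,2],[0,1,5,50]).round(4))
for q in(.01,.015,.02,.025,.03,.04,.05):print(q,(m&(P[...,2]<q)).sum())
print(telemetry.current_tcp_pos())
```

```text
366
   262 [82 79 76] [-0.014  0.019  0.099]
   266 [87 85 79] [-0.018  0.012  0.092]
   270 [86 85 79] [-0.015  0.016  0.075]
   274 [85 84 78] [-0.015  0.014  0.063]
   278 [44 42 41] [-0.009  0.023  0.042]
   282 [30 28 29] [-0.013  0.015  0.034]
   286 [32 30 32] [-0.013  0.014  0.021]
   290 [54 55 53] [-0.01   0.017  0.004]
   294 [79 78 81] [-0.019  0.002  0.004]
369
   262 [84 84 76] [-0.015  0.001  0.111]
   266 [87 85 78] [-0.01   0.009  0.091]
   270 [83 83 76] [-0.013  0.004  0.082]
   274 [79 79 72] [-0.014  0.001  0.071]
   278 [90 89 82] [-0.016 -0.003  0.061]
   282 [27 27 29] [-0.009  0.007  0.039]
   286 [20 22 23] [-0.013 -0.     0.031]
   290 [27 23 28] [-0.013 -0.002  0.019]
   294 [55 56 56] [-0.009  0.003  0.   ]
372
   262 [91 88 82] [-0.015 -0.012  0.119]
   266 [93 92 86] [-0.015 -0.014  0.107]
   270 [99 97 90] [-0.017 -0.017  0.097]
   274 [103 100  93] [-0.014 -0.014  0.081]
   278 [105 101  96] [-0.014 -0.015  0.069]
   282 [100  94  89] [-0.003  0.     0.041]
   286 [26 27 29] [-0.011 -0.013  0.039]
   290 [27 28 28] [-0.014 -0.019  0.031]
   294 [27 22 25] [-0.013 -0.018  0.016]
375
   262 [69 71 70] [-0.034 -0.055  0.152]
   266 [99 96 90] [-0.005 -0.013  0.104]
   270 [98 97 90] [-0.007 -0.017  0.094]
   274 [100  97  90] [-0.002 -0.01   0.075]
   278 [100  97  90] [-0.002 -0.011  0.062]
   282 [101  96  92] [ 0.004 -0.003  0.04 ]
   286 [23 22 24] [-0.005 -0.018  0.041]
   290 [32 29 31] [-0.007 -0.022  0.031]
   294 [29 29 30] [-0.005 -0.021  0.015]
0.009193074985004778 0.0188
299 [0.0567 0.0601 0.0655 0.1062]
0.01 0
0.015 0
0.02 0
0.025 0
0.03 0
0.04 0
0.05 0
[ 0.5075958  -0.21486211  0.01620191]
```

Run:
```python
from h import *
def proj(n,p):
    m=cams.camera_model(n);q=np.array(m['attitude']).T@(np.array(p)-m['eye']);return m['cx']+m['fx']*q[0]/-q[2],m['cy']-m['fy']*q[1]/-q[2]
a0=np.load('pics/side0.npz')['a'].copy();a3=np.load('pics/s3.npz')['a'].copy()
out=[]
for a,p in((a0,[.136,-.533,.18]),(a3,telemetry.current_tcp_pos())):
    u,v=proj('side',p);print(u,v);u0,v0=int(u)-50,int(v)-90
    c=cv2.resize(a[v0:v0+140,u0:u0+100],(400,560),interpolation=2);cv2.drawMarker(c,(int((u-u0)*4),int((v-v0)*4)),(255,0,0),0,24,2);out.append(c)
cv2.imwrite('pics/c4.png',np.hstack(out)[:,:,::-1])
for n,box in(('side0',([.136,-.533])),('s3',telemetry.current_tcp_pos()[:2])):
    P=cloud('side',np.load(f'pics/{n}.npz')['d']); r=np.linalg.norm(P[...,:2]-np.array(box),axis=-1)
    m=(r<(.07 if n=='side0' else .015))&(P[...,2]>.03);print(n,np.percentile(P[m][:,2],[0,.5,2,10]).round(4))
```

```text
265.17354697313664 385.5914085313839
350.5015859941886 296.0882032892885
side0 [0.033  0.0384 0.0405 0.0703]
s3 [0.0567 0.0568 0.0608 0.0696]
```

View pics/c4.png

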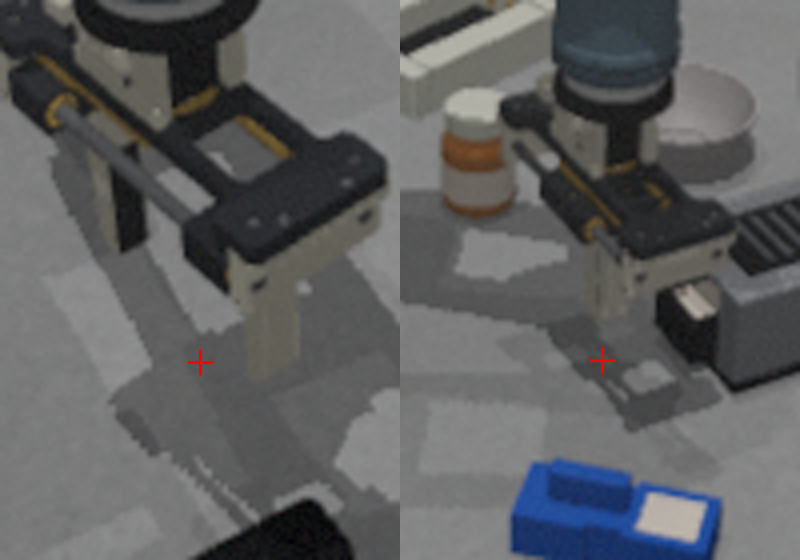

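In both halves of the crop the red mark, which is the reported TCP, lies about 10–12 px below the real fingertips ((605,318) against 360 in the right half). The true fingertips are therefore some 3–4 cm above the reported TCP. I'll measure the offset by touching the counter gently.

Run:
```python
from h import *
g=lambda x,z:glob(x,.001,z,CO,CY)
manip.movel(g(-.09,.0),.1)
s=manip.movel(g(-.09,-.06),.02,stop_force=4)
print(s,telemetry.current_tcp_pos(),telemetry.current_wrist_force(),telemetry.current_time_s())
z=telemetry.current_tcp_pos()[2]
manip.movel(g(-.09,z+.01),.1)
print(telemetry.current_tcp_pos(),telemetry.current_wrist_force(),telemetry.current_time_s())
```

```text
True [ 0.48670455 -0.21399227 -0.03809342] [-0.69769169  0.59586165  5.89035692] 14.5833
[ 0.48727555 -0.21438681 -0.02768217] [-0.24482332 -0.60462811 -0.46739131] 14.8417
```

Run:
```python
from h import *
for n,c,w,tip in(('side0',np.array([.136,-.533]),np.radians(14.6),.18+.0375),('s3',np.array([.5076,-.2149]),CY,.0537)):
    P=cloud('side',np.load(f'pics/{n}.npz')['d']).reshape(-1,3);L=loc(P,c,w)
    for x0 in np.arange(-.045,.045,.01):
        m=(abs(L[:,0]-x0)<.005)&(abs(L[:,1])<.1)&(P[:,2]>tip-.015)&(P[:,2]<tip+.15)
        if m.sum()>5: print(n,round(x0,3),m.sum(),(np.percentile(P[m][:,2],[1,3,10,25])-tip).round(3))
```

```text
side0 -0.035 553 [0.088 0.089 0.093 0.099]
side0 -0.025 946 [0.089 0.095 0.101 0.104]
side0 -0.015 491 [0.085 0.09  0.098 0.125]
side0 -0.005 660 [0.003 0.006 0.014 0.029]
side0 0.005 433 [0.004 0.008 0.017 0.037]
side0 0.015 430 [0.086 0.09  0.11  0.118]
side0 0.025 225 [0.087 0.09  0.095 0.115]
side0 0.035 64 [0.086 0.088 0.094 0.111]
s3 -0.035 202 [0.09  0.09  0.094 0.099]
s3 -0.025 358 [0.088 0.091 0.099 0.104]
s3 -0.015 281 [0.086 0.089 0.097 0.113]
s3 -0.005 290 [0.006 0.01  0.019 0.035]
s3 0.005 169 [0.012 0.018 0.031 0.1  ]
s3 0.015 185 [0.074 0.089 0.101 0.111]
s3 0.025 121 [0.087 0.09  0.097 0.109]
s3 0.035 44 [0.084 0.086 0.094 0.1  ]
```

The offset of 37.5 mm holds with the gripper open and shut, and the body begins 85 mm above the true tip, as specified. I'll correct for it and press.

```bash
cat >> h.py <<'E'
OFF=.0375  # true fingertip z = reported TCP z + OFF
def ch(x,z,y=.001): return glob(x,y,z-OFF,CO,CY)
T=telemetry.current_time_s
E
python3 - <<'E'
from h import *
manip.movel(ch(-.05,.018),.15)
s=manip.movel(ch(.002,.018),.025,stop_force=14.5)
p=telemetry.current_tcp_pos(); print(s,loc(p,CO,CY),telemetry.current_wrist_force(),T())
manip.movel(ch(-.13,.018),.25); manip.grip(.8); manip.movel(ch(-.13,.12),.25)
print(T())
for n in('top','side'):
    a,d=snap(n,n[0]+'4');Q=cloud(n,d).reshape(-1,3)
    L=loc(Q,CO,CY); m=(Q[:,2]>.03)&(Q[:,2]<.05)&(L[:,0]>-.1)&(L[:,0]<-.004)&(abs(L[:,1])<.05)
    if m.sum():print(n,'pack',m.sum(),np.percentile(L[m],[3,97],axis=0).round(4).tolist(),np.median(Q[m,2]).round(4))
E
```

```text
True [-0.01612119  0.00097256] [-4.02088571 -0.58973746  3.6412363 ] 16.6917
19.1
top pack 272 [[-0.0551, -0.0121], [-0.0056, 0.0255]] 0.0395
side pack 311 [[-0.0606, -0.0252], [-0.0074, 0.0243]] 0.0383
```

Run:
```python
from h import *
manip.movel(ch(-.04,.12,.0005),.25); manip.movel(ch(-.04,.018,.0005),.15)
manip.grip(0,40); print(telemetry.current_finger_gap(),telemetry.current_grasp_force(),T())
manip.movel(ch(-.135,.0185,.0005),.08); print(telemetry.current_wrist_force())
s=manip.movel(ch(-.135,.0055,.0005),.02,stop_force=4); print(s,telemetry.current_tcp_pos()[2]+OFF)
manip.grip(.8); print(telemetry.current_finger_gap()); manip.movel(ch(-.135,.13),.2)
manip.move_to(ch(-.135,.16,.15),down(CY))
print(T())
for n in('top','side'):
    a,d=snap(n,n[0]+'5');Q=cloud(n,d).reshape(-1,3); L=loc(Q,CO,CY)
    for k,z0,z1 in(('fin',.048,.062),('top',.026,.038)):
        m=(Q[:,2]>z0)&(Q[:,2]<z1)&(L[:,0]>-.22)&(L[:,0]<-.004)&(abs(L[:,1])<.045)
        if m.sum()>9:
            r=cv2.minAreaRect(L[m].astype(np.float32));print(n,k,m.sum(),np.percentile(L[m],[2,98],axis=0).round(4).tolist(),np.median(Q[m,2]).round(4),np.round(r[0],4),np.round(r[1],4),round(r[2],1))
A=np.load('pics/t5.npz')['a'];B=np.load('pics/s5.npz')['a']
cv2.imwrite('pics/c5.png',np.hstack([cv2.resize(A[180:320,350:450],(400,560),interpolation=2),cv2.resize(B[220:360,310:410],(400,560),interpolation=2)])[:,:,::-1])
```

```text
0.5333991846344937 40.00105619430542 21.0667
[ 0.24136615 -0.149386   -1.95707449]
True 0.014858757106897352
0.7989618869351537
24.7667
top fin 115 [[-0.1025, -0.0057], [-0.0552, 0.0069]] 0.0558 [-0.0786  0.0007] [0.0487 0.013 ] 0.3
top top 590 [[-0.154, -0.0237], [-0.0377, 0.0191]] 0.0322 [-0.0952  0.0004] [0.1211 0.0499] 0.5
side fin 98 [[-0.1017, -0.0086], [-0.054, 0.0064]] 0.0545 [-0.0774 -0.0014] [0.0494 0.0189] 4.5
side top 486 [[-0.1537, -0.0263], [-0.0363, 0.0245]] 0.0323 [-0.094   0.0008] [0.1224 0.0583] 0.7
```

View pics/c5.png

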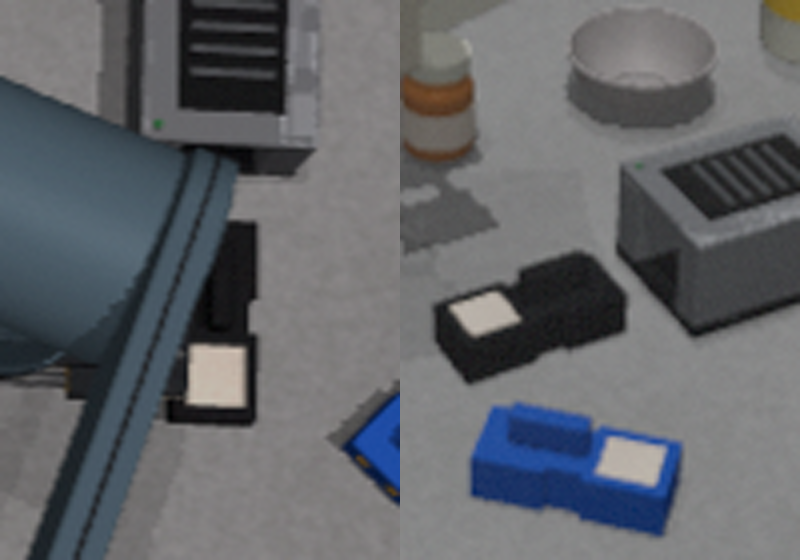

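The black pack lies flat on the counter, front at (210,410) in the left half and (480,340) in the right. It is clear of the charger, with the fin upright. I'll take the fin and place it.

Run:
```python
from h import *
bx=lambda z,x=.017,y=0.:glob(x,y,z-OFF,BO,BY)
x,y=-.0782,.0004
manip.move_to(ch(x,.14,y),down(CY)); manip.movel(ch(x,.035,y),.15)
manip.grip(0,40); print(telemetry.current_finger_gap()*.093,T())
manip.movel(ch(x,.24,y),.2)
manip.move_to(bx(.24),down(BY)); print(T(),telemetry.current_wrist_force())
manip.movel(bx(.10),.2); 
a,d=snap('side','s6'); snap('top','t6'); P=cloud('side',d).reshape(-1,3); L=loc(P,BO,BY)
m=(P[:,2]>.055)&(P[:,2]<.11)&(abs(L[:,0])<.075)&(abs(L[:,1])<.035); print(m.sum(),np.percentile(L[m],[2,98],axis=0).round(4).tolist(),P[m][:,2].min())
cv2.imwrite('pics/c6.png',cv2.resize(a[150:270,250:400],(750,600),interpolation=2)[:,:,::-1])
```

```text
0.013326035286467485 27.3833
30.2333 [ 0.06709888  0.57711738 -2.17038963]
524 [[-0.0588, -0.0302], [0.0615, 0.0219]] 0.06536476484417753
```

View pics/c6.png

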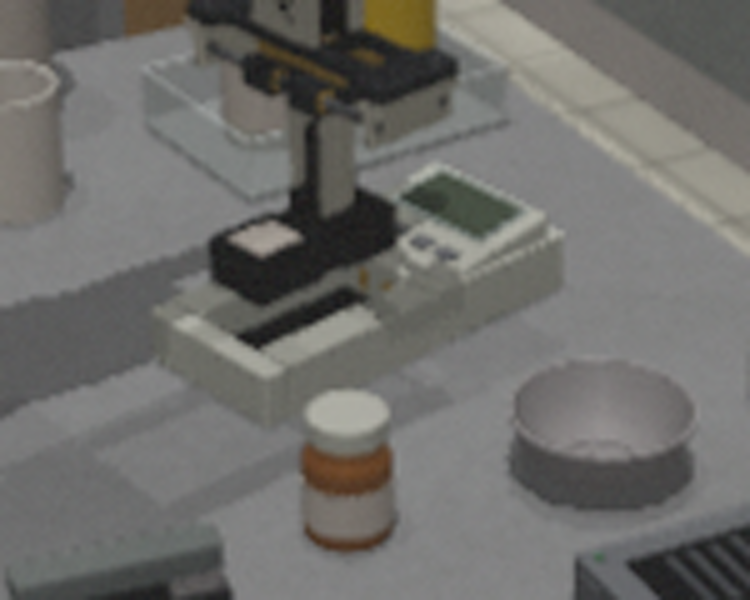

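The pack hangs level above the bay, well aligned, front at (260,265). Lowering it now.

Run:
```python
from h import *
bx=lambda z,x=.017,y=.0015:glob(x,y,z-OFF,BO,BY)
manip.movel(bx(.085),.1)
s=manip.movel(bx(.043),.03,stop_force=4); z=telemetry.current_tcp_pos()[2]+OFF
print(s,z,telemetry.current_wrist_force(),T())
if s and z<.052:
    manip.grip(.5); manip.movel(bx(.16),.15); manip.move_to(glob(-.2,0,.25,BO,BY),down(BY))
    for n in('top','side'):
        a,d=snap(n,n[0]+'7');Q=cloud(n,d).reshape(-1,3); L=loc(Q,BO,BY)
        for k,z0,z1 in(('fin',.06,.074),('top',.0425,.05)):
            m=(Q[:,2]>z0)&(Q[:,2]<z1)&(abs(L[:,0])<.062)&(abs(L[:,1])<.027)
            print(n,k,m.sum(),np.percentile(L[m],[2,98],axis=0).round(4).tolist() if m.sum() else '',np.median(Q[m,2]).round(4))
    m=0
    a=np.load('pics/t7.npz')['a'];b=np.load('pics/s7.npz')['a']
    cv2.imwrite('pics/c7.png',np.hstack([cv2.resize(a[120:260,170:270],(400,560),interpolation=2),cv2.resize(b[165:245,265:375],(385,560)[::1],interpolation=2)])[:,:,::-1])
print(T())
```

```text
True 0.04696573980685814 [0.87458564 0.19002046 3.96460615] 32.625
top fin 55 [[0.0143, -0.0061], [0.0402, 0.0073]] 0.0675
top top 349 [[-0.0571, -0.0239], [0.0586, 0.0242]] 0.0452
side fin 53 [[-0.0051, -0.0104], [0.0378, 0.0054]] 0.0679
side top 199 [[-0.0606, -0.0262], [0.0556, 0.0234]] 0.0451
35.3583
```

View pics/c7.png

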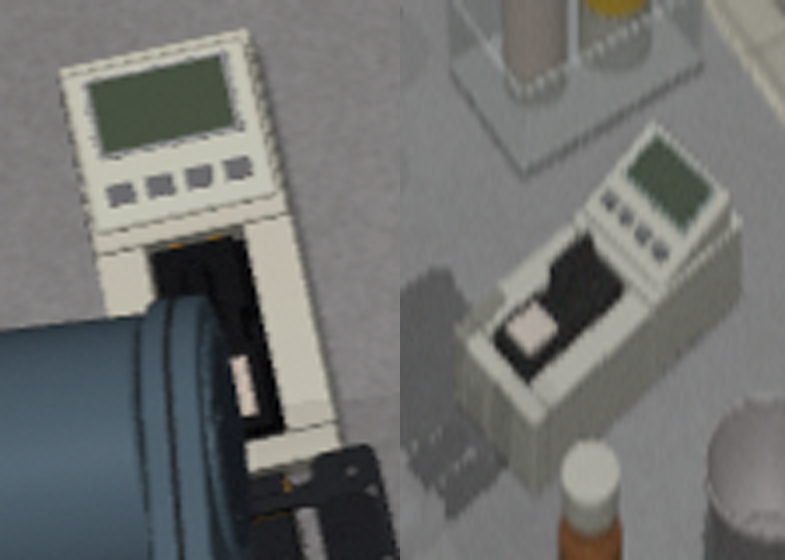

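The pack is seated flat in the bay, in view from (200,240) to (270,430). Its top is at about 44–45 mm and the fin top at 68 mm, which is what a fully seated pack should give. The arm is clear, so I'm handing in.

```bash
python3 -c "
from h import *
print(telemetry.current_tcp_pos(),ticket.hand_in())"
```

```text
the job is handed in; nothing more can be done
[0.4147161  0.17023399 0.24893283] None
```

The pack was pressed free, drawn out, set down flat and released, then picked up by its fin and seated flat in the scale's battery bay; I handed the job in at about 35 s, with no verdict shown. My first two presses only touched the charger's face with about 15 N, because the real fingertips sit 37.5 mm above the reported TCP; I corrected for that from then on.

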